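Tack a fresh repair and start the timer

TASK

Tack down the fresh pink repair on the old page: with closed fingertips gently press the black plunger that stands over the pink strip all the way down, keep it down for two seconds and let it come up again. Then press the green start button on the white timer all the way down, let it up and draw back. Do not press the other plungers or the red button, and leave everything standing where it is: nothing is to be gripped, lifted or pushed about.

Things in the scene. Friction and masses are not known exactly. Their poses are not given: they have to be found in the camera images.
- jig: mending jig, fixed: plywood board 240 (x) x 340 (y) x 18 mm with an old ruled page on it (its surface 20 mm above the table) and a bridge 22 mm wide along the board's y, 63 mm high (70 mm at the nuts on its ends). Four identical black-capped plungers stand in a row through the bridge. Origin under the board's centre; at yaw 0 x points away from the robot, y to its left
- plunger1_top (a point): centre of the top of the round black cap (26 mm across, flat top about 18 mm across) of plunger 1, on the bridge at x = 0, y = -112.5 mm in the jig's frame, 93 mm above the table when up; neighbours are 75 mm apart. It moves straight down with the cap
- plunger1 (a joint): travel of plunger 1 in m: 0 up (at rest), 0.012 fully down, where its rubber foot rests on the patch and it stops hard. A spring pushes it back: 1.2 N to start, 6 N fully down; it rises by itself when let go
- plunger2_top (a point): centre of the top of the round black cap (26 mm across, flat top about 18 mm across) of plunger 2, on the bridge at x = 0, y = -37.5 mm in the jig's frame, 93 mm above the table when up; neighbours are 75 mm apart. It moves straight down with the cap
- plunger2 (a joint): travel of plunger 2 in m: 0 up (at rest), 0.012 fully down, where its rubber foot rests on the patch and it stops hard. A spring pushes it back: 1.2 N to start, 6 N fully down; it rises by itself when let go
- plunger3_top (a point): centre of the top of the round black cap (26 mm across, flat top about 18 mm across) of plunger 3, on the bridge at x = 0, y = 37.5 mm in the jig's frame, 93 mm above the table when up; neighbours are 75 mm apart. It moves straight down with the cap
- plunger3 (a joint): travel of plunger 3 in m: 0 up (at rest), 0.012 fully down, where its rubber foot rests on the patch and it stops hard. A spring pushes it back: 1.2 N to start, 6 N fully down; it rises by itself when let go
- plunger4_top (a point): centre of the top of the round black cap (26 mm across, flat top about 18 mm across) of plunger 4, on the bridge at x = 0, y = 112.5 mm in the jig's frame, 93 mm above the table when up; neighbours are 75 mm apart. It moves straight down with the cap
- plunger4 (a joint): travel of plunger 4 in m: 0 up (at rest), 0.012 fully down, where its rubber foot rests on the patch and it stops hard. A spring pushes it back: 1.2 N to start, 6 N fully down; it rises by itself when let go
- fresh_patch: the fresh repair: a bright pink strip, 108 (x) x 38 (y) mm and 1 mm thick, lying flat on the page, centred under one of the four plungers and showing on both sides of the bridge. The other three plungers have cream strips (old, dry repairs) under them. Origin at its centre
- timer: white desk timer, loose, 85 (x) x 130 (y) mm, its top 38 mm above the table, about 0.5 kg, on rubber feet; a dark display on its far half and two round buttons on its near half. It stands left or right of the jig. Origin under its centre, x towards the display, y towards the green button's end
- start_top (a point): centre of the top of the green start button, 26 mm across, in a black collar 42 mm across, at x = -18, y = 30 mm in the timer's frame, 60 mm above the table when up; moves with the button
- start (a joint): travel of the green button in m: 0 up, 0.006 fully down, where it stops hard; sprung, 1.2 N to start and 4 N fully down, comes back up by itself
- clear_top (a point): centre of the top of the red clear button, alike, at x = -18, y = -30 mm in the timer's frame, 60 mm above the table
- clear (a joint): travel of the red button in m: 0 up, 0.006 fully down; sprung like the green one
- paste_jar: closed round jar, 68 mm across, 85 mm tall, loose, beside the jig on the side away from the timer; origin under its centre
- spray_bottle: clear bottle with a pink spray head, 72 mm across, 193 mm tall, loose, beyond the work on the left; origin under its centre
- brush_pot: white pot 80 mm across and 95 mm tall with upright brushes reaching about 226 mm, loose, beyond the work on the right; origin under its centre
- brass_weight: small brass paperweight, 36 mm across, 30 mm tall, standing loose on the page's near margin; origin under its centre
- glass_weight: green glass paperweight, 30 x 55 x 18 mm, loose on the page's far margin; origin under its centre
- paste_brush: brush about 200 mm long and 20 mm high, lying loose on the table beyond the jig; origin under its middle
- bone_folder: flat cream folding tool, 22 x 150 x 6 mm, lying loose on the table near the robot on its left; origin under its centre
Mind the look-alikes: they are no part of the job. Leave any orange or yellow look-alike of the timer alone.

How it is judged:
By the outcome, as a careful person would: the job done as asked, in the order asked, and still so for the second after the job is handed in, with the robot touching nothing.
It also fails if it takes over 43 s, if anything falls off the work surface, if the arm or the gripper's body presses on something with over 40 N, if the wrist force passes 120 N, or if a joint passes its speed limit or range.

ROBOT

A 6-joint arm with a two-finger parallel gripper is mounted at the origin on the work surface. World frame = base frame: x ahead of the robot, y to its left, z up, the work surface at z = 0. Lengths are in mm, angles in rad, forces in N, time in s.
With the tool pointing down it reaches from about 275 to 775 mm from the base axis. Payload 14.6 kg.
Tool frame: the origin (TCP) lies between the finger pads; the fingertips stand 11 mm ahead of it and the grasp point (between the pads) lies 8 mm behind it; z points along the fingers, y is the line along which they close (so a half turn about z gives the same grasp; the last joint's range is limited). The gripper opens to 85 mm and grips with 20 to 120 N. Pads are 22 mm wide; open, the fingers measure 114 mm over their backs; the gripper's body (76 mm by 85 mm) begins 54 mm behind the grasp point. The pads swing forward as they close: fully open they stand 13 mm farther back than shut.
Start: joints at [-1.49, 0.263, -0.048, 1.259, 0, 1.415], TCP at [122.644, -510.477, 242.278] pointing down, gripper open.
Joint ranges: [-2.65, 2.65], [-0.89, 1.7], [-1.18, 1.37], [-2.13, 2.11], [-1.35, 1.29], [-3.14, 3.14]. Speed limits (rad/s): [1.89, 1.89, 2.57, 2.79, 3.14, 3.14].

INTERFACE

Orientations are given as a unit quaternion [x, y, z, w].
In Python, from cell import bot gives the robot as it stands.
- The arm moves only by the tool step_arm, never from a script. Its argument "rows" is a list of rows, each an object with "linear": the shift along the world's x, y, z as a fraction of full scale, a list of three; "roll": the turn about the world's z as a fraction of full scale. In form: [{"linear": [tx, ty, tz], "roll": roll}, ...]. A call has 1 to 10 rows; each row shifts and turns the commanded pose from where the row before left it; what a row does not reach is not made up. Full scale, the value 1, is 100 mm for a shift and 180 degrees for a turn. A row lasts 1/12 s, in which the tool goes at most 41.7 mm and 7.16 degrees, less where a joint would pass 70% of its speed; a pose out of reach is approached as far as the arm can. A call with a number of a shift or a turn outside -1 to 1 is refused whole. A call with a gripper value outside its range is refused whole. "grip" is the closure, from -1 (fully open) to 1 (shut), set as the call begins (left out, the last holds). The fingers move at their own pace and stop on an object; the grip force is fixed at half the most. Time passes only in rows, so rows that do not move let the fingers close. It gives the time, the measured TCP pose, the force, the opening and the grip force at its end, in the units of the state.
- bot.sense(): the state, without advancing time (a new reading comes with each control period).
- bot.capture(name): name is "side" or "top"; returns the picture (400x640x3 uint8, blue, green, red); there is no depth.
- bot.camera_model(name): a dict with "fx", "fy", "cx", "cy" (pixels), "rvec" (rotation vector, rad) and "tvec" (3), from world to camera coordinates, as OpenCV has them. Camera axes: x right, y down, z forward; pixel columns grow to the right and rows downward; lengths in mm; the calibration is good to about 2 mm. A picture is of the moment at which its call begins. camera_model takes no time and is no camera call.
- bot.close_job(): hands the job in; it is judged then, once.
Trained networks look in the newest picture that a camera, given by its name, has taken for a name from the list of things; names that differ only in an ending like _2 or _b are one class to them, and where a whole thing is asked for, a point or a joint stands for the part that bears it (a point fixed in the world has none). Each returns a list of dicts, best first, with "p" (0 to 1); they miss things now and then, are a little off and sometimes report something else, mostly with a low value. They report only what shows in the picture. A call takes as long as a camera call. They do not tell look-alikes from the thing itself.
- bot.trace(label, camera): "mask" (400x640 bool, what is visible of it) and "extent" ([centre column, centre row, width, height] in pixels, round what is visible of it).
The state is a dict: "time": time; "joints": joint angles; "dq": joint speeds; "joint_torque": joint torques, N m; "ee_pos": TCP position; "ee_rot": TCP orientation; "wrist_force": force on the tool from outside, world axes, zero at the start; "moment": the same for the moment, N m; "grip_width": finger opening in mm; "grasp_force": force on a finger pad.
Only numpy, scipy, OpenCV 4.12 (cv2) and the standard library are available. Lean on these libraries where they do the work, as an engineer would, in place of code of your own. Each camera call takes 0.05 s, during which the arm holds its last target. There are 200 camera calls.

## Working session

There is one attempt and no reset: what is moved stays moved. The work goes in short steps, Python scripts to look and compute and a tool call to move; the robot and the scene stay as the last step left them, time stands still between calls to the robot, and variables do not carry over. Pictures are saved under pics/ and viewed, at most 10 in all, crops included, and the job is handed in when it is done.

Besides the shell and the picture viewer there is one more tool, called after "Emit:" as name(argument=value, ...), one argument or row to a line, values as JSON. step_arm: Moves the arm, as the interface text tells. Its arguments: {"type":"object","properties":{"rows":{"type":"array","items":{"type":"object","properties":{"linear":{"type":"array","items":{"type":"number","minimum":-1,"maximum":1}},"roll":{"type":"number","minimum":-1,"maximum":1}}}},"grip":{"type":"number"}},"required":["rows"]}

```bash
mkdir -p pics; cat > h.py <<'E'
import numpy as np, cv2
from cell import bot
def cam(n):
    m=bot.camera_model(n);K=np.array([[m['fx'],0,m['cx']],[0,m['fy'],m['cy']],[0,0,1.]])
    return K,np.array(m['rvec'],float).reshape(3),np.array(m['tvec'],float).reshape(3)
def proj(n,P):
    K,r,t=cam(n);return cv2.projectPoints(np.array(P,float).reshape(-1,3),r,t,K,None)[0].reshape(-1,2)
def ray(n,uv,z):
    K,r,t=cam(n);R=cv2.Rodrigues(r)[0];C=-R.T@t
    d=R.T@np.linalg.inv(K)@np.array([uv[0],uv[1],1.]);return C+d*(z-C[2])/d[2]
E
python3 - <<'E'
from h import *
for n in('top','side'):
    cv2.imwrite(f'pics/{n}0.png',bot.capture(n))
    K,r,t=cam(n);print(n,-cv2.Rodrigues(r)[0].T@t,K[0,0])
for l in('jig','timer','fresh_patch','start_top','plunger1_top'):
    for d in bot.trace(l,'top')[:4]: print(l,round(d['p'],2),np.round(d['extent'],1))
print(bot.sense()['time'])
E
```

```text
top [ 433.80193852   -3.76376517 1098.65897396] 382.0867537202499
side [443.37494538 862.38292244 650.86490958] 420.67835288901216
jig 0.69 [341.  169.8 125.7  95.2]
timer 0.98 [438.4 305.1  49.8  30.8]
timer 0.93 [445.6 187.8  52.1  32.3]
timer 0.82 [440.6 243.9  55.5  41.7]
fresh_patch 0.8 [376.9 166.9  12.4  37.2]
start_top 0.64 [451.  305.6  10.2   7.3]
start_top 0.4 [435.8 191.2   8.9   7.2]
plunger1_top 0.67 [198.2 126.5  40.   40.6]
plunger1_top 0.4 [380.7 160.9   8.6   7.9]
plunger1_top 0.2 [324.9 170.7   8.5   9.8]
0.35
```

View pics/top0.png

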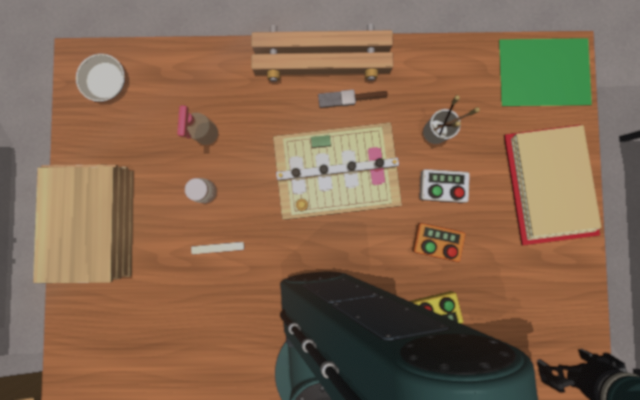

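View pics/side0.png

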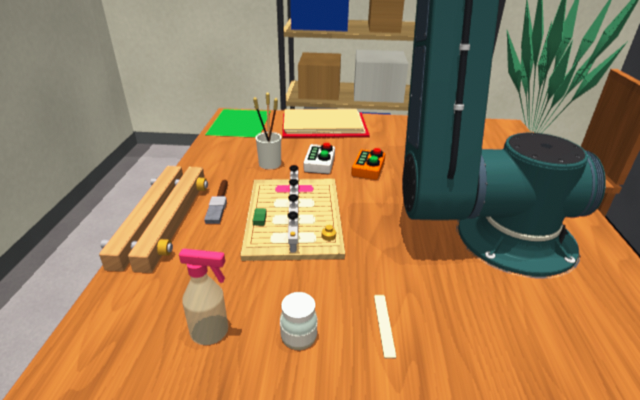

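The pink strip is under the rightmost plunger (plunger 1, cap near (380,162) in top). The white timer is at (445,187), with green at (436,191) and red at (458,192). Next I refine these positions.

```bash
python3 - <<'E'
from h import *
T=cv2.imread('pics/top0.png');S=cv2.imread('pics/side0.png')
def blob(I,box,f):
    x0,y0,x1,y1=box;c=I[y0:y1,x0:x1].astype(int);m=f(c[...,0],c[...,1],c[...,2]).astype(np.uint8)
    n,l,s,ct=cv2.connectedComponentsWithStats(m)
    return [(int(s[i,4]),np.round(ct[i]+[x0,y0],1)) for i in range(1,n) if s[i,4]>8]
dark=lambda b,g,r:(b+g+r)<170
green=lambda b,g,r:(g>r+40)&(g>b+25)
red=lambda b,g,r:(r>g+80)&(r>b+80)
pink=lambda b,g,r:(r>g+70)&(b>g+30)
for a,u in blob(T,(280,150,400,185),dark):print('cap',a,u,ray('top',u,90).round(1))
for a,u in blob(T,(420,165,472,205),green):print('green',a,u,ray('top',u,58).round(1))
for a,u in blob(T,(420,165,472,205),red):print('red',a,u,ray('top',u,58).round(1))
for a,u in blob(T,(360,140,392,195),pink):print('pink',a,u,ray('top',u,21).round(1))
for l in('plunger1_top','start_top'):
    for n in('top','side'):
        bot.capture(n)
        for d in bot.trace(l,n)[:6]:
            e=d['extent'];print(l,n,round(d['p'],2),np.round(e,1),ray(n,e[:2],90 if l[0]=='p' else 58).round(1))
a=cv2.resize(T[120:225,270:480],None,fx=3.8,fy=3.8,interpolation=cv2.INTER_CUBIC)[:,:800]
cv2.imwrite('pics/c1.png',a)
b=cv2.resize(S[140:260,240:390],None,fx=5,fy=5,interpolation=cv2.INTER_CUBIC);cv2.imwrite('pics/c2.png',b)
E
```

```text
green 62 [436.6 190.5] [ 501.4 -310.9   58. ]
red 60 [458.6 191.9] [ 496.9 -370.4   58. ]
plunger1_top top 0.72 [457.9 193.7  13.    5.8] [ 490.3 -357.1   90. ]
plunger1_top side 0.61 [295.1 171.4   8.1   6.1] [ 568.4 -123.2   90. ]
plunger1_top side 0.28 [324.4 154.7   6.2   5.6] [ 495.1 -228.7   90. ]
start_top top 0.63 [435.8 190.5  10.1   8.8] [ 501.4 -308.7   58. ]
start_top top 0.62 [431.  243.9   3.    7.5] [ 357.1 -291.8   58. ]
start_top side 0.48 [324.6 154.1   5.5   3. ] [ 497.7 -295.1   58. ]
start_top side 0.26 [293.2 185.9  35.7  10.7] [ 571.4 -100.1   58. ]
```

View pics/c1.png

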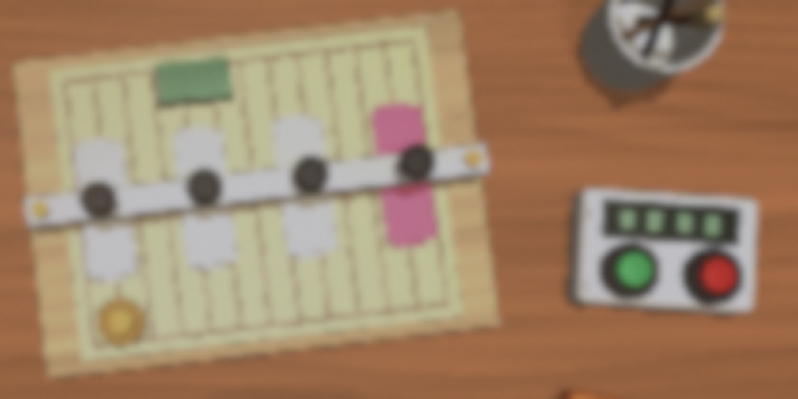

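View pics/c2.png

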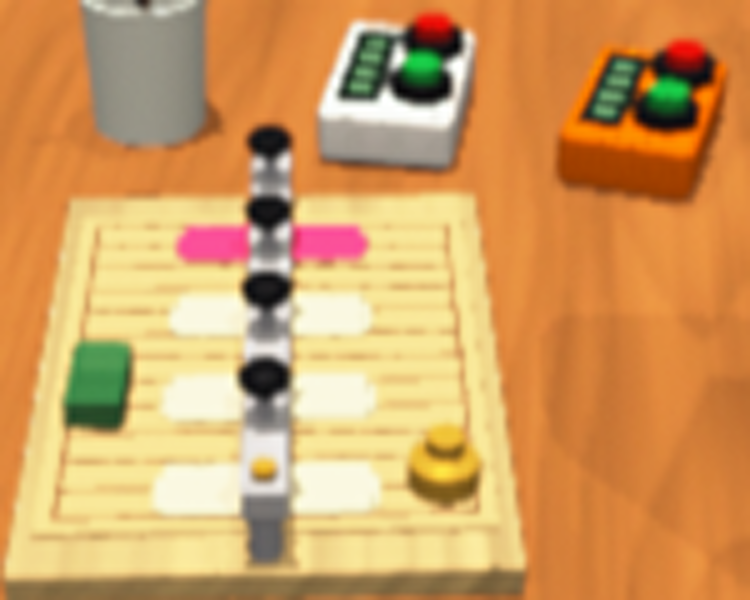

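```bash
python3 - <<'E'
from h import *
c=np.array([(99,200),(205,187),(311,175),(415,162)],float);c=(c+.5)/3.8-.5+[270,120]
P=np.array([ray('top',u,89) for u in c]);print(P.round(1))
k=np.arange(4)-1.5;d=(k[:,None]*(P-P.mean(0))).sum(0)/5;print('step',d[:2],np.hypot(*d[:2]))
d=d/np.linalg.norm(d)*75;print('p1',P.mean(0)+1.5*d,'yaw',np.degrees(np.arctan2(d[0],-d[1])))
# side
s=np.array([(264,377),(266,290),(268,210),(269,140)],float);s=(s+.5)/5-.5+[240,140]
print(np.array([ray('side',u,90) for u in s]).round(1))
g=(np.array([(422,68),(433,27)])+.5)/5-.5+[240,140];print(np.array([ray('side',u,58) for u in g]).round(1))
q=bot.sense();print(q['ee_pos'],q['ee_rot'],q['grip_width'])
E
```

```text
[[ 551.7   70.3   89. ]
 [ 560.    -3.9   89. ]
 [ 567.7  -78.1   89. ]
 [ 576.  -150.9   89. ]]
step [  8.08039333 -73.77454756] 74.21574377864486
p1 [ 576.09098823 -152.46098891   89.        ] yaw 6.25058809909519
[[ 551.    79.2   90. ]
 [ 558.9    6.4   90. ]
 [ 567.1  -69.4   90. ]
 [ 575.4 -143.8   90. ]]
[[ 499.9 -301.    58. ]
 [ 496.2 -359.2   58. ]]
[ 122.6306308  -510.49262602  242.31188217] [ 9.93057091e-01  1.17633383e-01 -1.43816948e-05  3.43188920e-05] 85.1869625302989
```

Emit:
step_arm(
  grip=1,
  rows=[
    {"linear": [0.1, 0.08, 0], "roll": 0},
    {"linear": [0.2, 0.16, 0], "roll": 0},
    {"linear": [0.25, 0.2, 0], "roll": 0},
    {"linear": [0.25, 0.2, 0], "roll": 0},
    {"linear": [0.25, 0.2, 0], "roll": 0},
    {"linear": [0.25, 0.2, 0], "roll": 0},
    {"linear": [0.25, 0.2, 0], "roll": 0},
    {"linear": [0.25, 0.2, 0], "roll": 0},
    {"linear": [0.25, 0.2, 0], "roll": 0},
    {"linear": [0.25, 0.2, 0], "roll": 0},
  ],
)

```text
time: 1.58
ee_pos: [353.8, -324.6, 242.4]
ee_rot: [0.993, 0.118, 0.0, 0.0]
wrist_force: [-0.3, -0.2, 0.5]
grip_width: -0.3
grasp_force: 0.0
```

Emit:
step_arm(
  rows=[
    {"linear": [0.25, 0.2, 0], "roll": 0},
    {"linear": [0.25, 0.2, 0], "roll": 0},
    {"linear": [0.25, 0.2, 0], "roll": 0},
    {"linear": [0.25, 0.2, 0], "roll": 0},
    {"linear": [0.25, 0.2, 0], "roll": 0},
    {"linear": [0.25, 0.2, 0], "roll": 0},
    {"linear": [0.25, 0.2, 0], "roll": 0},
    {"linear": [0.25, 0.2, 0], "roll": 0},
    {"linear": [0.15, 0.1, 0], "roll": 0},
    {"linear": [0, 0, 0], "roll": 0},
  ],
)

```text
time: 2.42
ee_pos: [569.8, -153.6, 241.7]
ee_rot: [0.993, 0.119, 0.0, -0.0]
wrist_force: [0.3, 0.4, 0.6]
grip_width: -0.0
grasp_force: 0.0
```

Emit:
step_arm(
  rows=[
    {"linear": [0.08, 0.05, -0.1], "roll": 0},
    {"linear": [0, 0, -0.2], "roll": 0},
    {"linear": [0, 0, -0.3], "roll": 0},
    {"linear": [0, 0, -0.3], "roll": 0},
    {"linear": [0, 0, -0.15], "roll": 0},
    {"linear": [0, 0, -0.1], "roll": 0},
    {"linear": [0, 0, 0], "roll": 0},
    {"linear": [0, 0, 0], "roll": 0},
  ],
)

```text
time: 3.08
ee_pos: [575.6, -151.6, 127.6]
ee_rot: [0.993, 0.117, 0.0, 0.0]
wrist_force: [0.7, -0.6, 0.1]
grip_width: 0.1
grasp_force: 0.0
```

```bash
python3 - <<'E'
from h import *
p=bot.sense()['ee_pos'];print(p)
for n in('top','side'):
    I=bot.capture(n);uv=proj(n,[p[0],p[1],p[2]-11])[0];print(n,uv)
    x,y=uv.astype(int);x0,y0=x-35,y-30;c=cv2.resize(I[y0:y0+60,x0:x0+70],None,fx=8,fy=8,interpolation=cv2.INTER_CUBIC)
    q=((uv-[x0,y0]+.5)*8-.5).astype(int);cv2.circle(c,tuple(map(int,q)),3,(255,255,0),-1)
    for P in [(576.1,-151.5,93)]:
        q=((proj(n,P)[0]-[x0,y0]+.5)*8-.5).astype(int);cv2.circle(c,tuple(map(int,q)),3,(0,255,255),-1)
    cv2.imwrite(f'pics/{n}1.png',c)
a=cv2.imread('pics/top1.png');b=cv2.imread('pics/side1.png');cv2.imwrite('pics/both1.png',cv2.resize(np.hstack([a,b]),(800,343)))
E
```

```text
[ 575.55417183 -151.61730538  127.57579668]
top [380.66879969 160.93555017]
side [293.5036893  157.65498662]
```

View pics/both1.png

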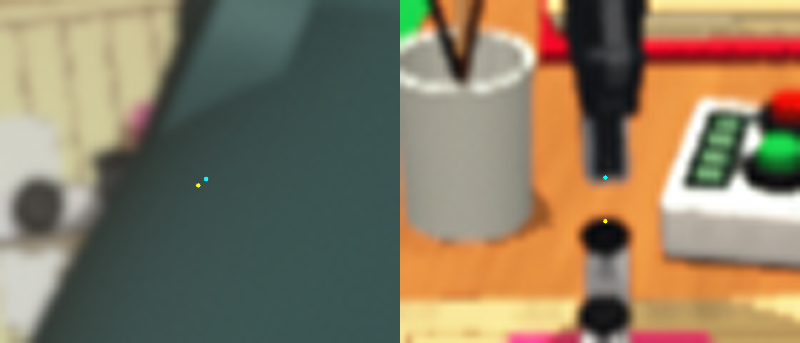

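The fingertips stand over the plunger 1 cap in x: tip at (605,182) and cap at (605,230) in the side crop. I shift 2 mm in +y and press slowly.

Emit:
step_arm(
  rows=[
    {"linear": [0.005, 0.02, -0.05], "roll": 0},
    {"linear": [0, 0, -0.07], "roll": 0},
    {"linear": [0, 0, -0.05], "roll": 0},
    {"linear": [0, 0, -0.03], "roll": 0},
    {"linear": [0, 0, -0.03], "roll": 0},
    {"linear": [0, 0, -0.03], "roll": 0},
    {"linear": [0, 0, -0.03], "roll": 0},
    {"linear": [0, 0, 0], "roll": 0},
    {"linear": [0, 0, 0], "roll": 0},
  ],
)

```text
time: 3.93
ee_pos: [576.1, -149.4, 98.3]
ee_rot: [0.993, 0.118, -0.0, -0.0]
wrist_force: [-1.9, 1.1, 2.4]
grip_width: -0.2
grasp_force: 1.6
```

Emit:
step_arm(
  rows=[
    {"linear": [0, 0, -0.02], "roll": 0},
    {"linear": [0, 0, -0.02], "roll": 0},
    {"linear": [0, 0, -0.01], "roll": 0},
    {"linear": [0, 0, -0.01], "roll": 0},
    {"linear": [0, 0, 0], "roll": 0},
    {"linear": [0, 0, 0], "roll": 0},
  ],
)

```text
time: 4.43
ee_pos: [576.2, -149.5, 92.3]
ee_rot: [0.993, 0.118, 0.0, 0.0]
wrist_force: [-1.1, 1.3, 5.4]
grip_width: 0.1
grasp_force: 2.7
```

Nearly at the bottom. I go in small steps until the hard stop shows in the force.

Emit:
step_arm(
  rows=[
    {"linear": [0, 0, -0.005], "roll": 0},
    {"linear": [0, 0, -0.005], "roll": 0},
    {"linear": [0, 0, 0], "roll": 0},
    {"linear": [0, 0, 0], "roll": 0},
  ],
)

```text
time: 4.77
ee_pos: [576.3, -149.5, 91.9]
ee_rot: [0.993, 0.118, 0.0, 0.0]
wrist_force: [-3.1, 1.3, 12.2]
grip_width: -0.2
grasp_force: 6.1
```

At the hard stop (12 N). I hold it there for over 2 s.

Emit:
step_arm(
  rows=[
    {"linear": [0, 0, 0]},
    {"linear": [0, 0, 0]},
    {"linear": [0, 0, 0]},
    {"linear": [0, 0, 0]},
    {"linear": [0, 0, 0]},
    {"linear": [0, 0, 0]},
    {"linear": [0, 0, 0]},
    {"linear": [0, 0, 0]},
    {"linear": [0, 0, 0]},
    {"linear": [0, 0, 0]},
  ],
)

```text
validation failed for argument at $.ro...
```

Emit:
step_arm(
  rows=[
    {"linear": [0, 0, 0]},
    {"linear": [0, 0, 0]},
    {"linear": [0, 0, 0]},
    {"linear": [0, 0, 0]},
    {"linear": [0, 0, 0]},
    {"linear": [0, 0, 0]},
    {"linear": [0, 0, 0]},
    {"linear": [0, 0, 0]},
    {"linear": [0, 0, 0]},
    {"linear": [0, 0, 0]},
  ],
)

```text
validation failed for argument at $.ro...
```

Emit:
step_arm(
  rows=[
    {"linear": [0, 0, 0]},
    {"linear": [0, 0, 0]},
    {"linear": [0, 0, 0]},
    {"linear": [0, 0, 0]},
    {"linear": [0, 0, 0]},
    {"linear": [0, 0, 0]},
    {"linear": [0, 0, 0]},
  ],
)

```text
validation failed for argument at $.ro...
```

Emit:
step_arm(
  rows=[
    {"linear": [0, 0, 0.04]},
    {"linear": [0, 0, 0.06]},
    {"linear": [0, 0, 0.1]},
    {"linear": [0, 0, 0.15]},
    {"linear": [0, 0, 0.15]},
    {"linear": [-0.1, -0.2, 0.05]},
    {"linear": [-0.15, -0.35, 0]},
    {"linear": [-0.15, -0.35, 0]},
    {"linear": [-0.15, -0.35, 0]},
    {"linear": [-0.15, -0.25, 0]},
  ],
)

```text
validation failed for argument at $.ro...
```

The calls were refused because roll is required, and no time has passed.

Emit:
step_arm(
  rows=[
    {"linear": [0, 0, 0], "roll": 0},
    {"linear": [0, 0, 0], "roll": 0},
    {"linear": [0, 0, 0], "roll": 0},
    {"linear": [0, 0, 0], "roll": 0},
    {"linear": [0, 0, 0], "roll": 0},
    {"linear": [0, 0, 0], "roll": 0},
    {"linear": [0, 0, 0], "roll": 0},
    {"linear": [0, 0, 0], "roll": 0},
    {"linear": [0, 0, 0], "roll": 0},
    {"linear": [0, 0, 0], "roll": 0},
  ],
)

```text
time: 5.6
ee_pos: [576.3, -149.6, 91.9]
ee_rot: [0.993, 0.118, 0.0, 0.0]
wrist_force: [-3.8, 1.5, 13.0]
grip_width: -0.1
grasp_force: 6.1
```

Emit:
step_arm(
  rows=[
    {"linear": [0, 0, 0], "roll": 0},
    {"linear": [0, 0, 0], "roll": 0},
    {"linear": [0, 0, 0], "roll": 0},
    {"linear": [0, 0, 0], "roll": 0},
    {"linear": [0, 0, 0], "roll": 0},
    {"linear": [0, 0, 0], "roll": 0},
    {"linear": [0, 0, 0], "roll": 0},
    {"linear": [0, 0, 0], "roll": 0},
    {"linear": [0, 0, 0], "roll": 0},
    {"linear": [0, 0, 0], "roll": 0},
  ],
)

```text
time: 6.43
ee_pos: [576.3, -149.5, 91.9]
ee_rot: [0.993, 0.118, 0.0, 0.0]
wrist_force: [-3.4, 1.8, 12.2]
grip_width: -0.3
grasp_force: 6.1
```

Emit:
step_arm(
  rows=[
    {"linear": [0, 0, 0], "roll": 0},
    {"linear": [0, 0, 0], "roll": 0},
    {"linear": [0, 0, 0], "roll": 0},
    {"linear": [0, 0, 0], "roll": 0},
    {"linear": [0, 0, 0], "roll": 0},
    {"linear": [0, 0, 0], "roll": 0},
  ],
)

```text
time: 6.93
ee_pos: [576.3, -149.5, 91.9]
ee_rot: [0.993, 0.118, 0.0, 0.0]
wrist_force: [-4.0, 1.4, 11.9]
grip_width: 0.1
grasp_force: 6.1
```

Emit:
step_arm(
  rows=[
    {"linear": [0, 0, 0.04], "roll": 0},
    {"linear": [0, 0, 0.06], "roll": 0},
    {"linear": [0, 0, 0.1], "roll": 0},
    {"linear": [0, 0, 0.15], "roll": 0},
    {"linear": [0, 0, 0.15], "roll": 0},
    {"linear": [-0.1, -0.2, 0.05], "roll": 0},
    {"linear": [-0.15, -0.35, 0], "roll": 0},
    {"linear": [-0.15, -0.35, 0], "roll": 0},
    {"linear": [-0.15, -0.35, 0], "roll": 0},
    {"linear": [-0.15, -0.25, 0], "roll": 0},
  ],
)

```text
time: 7.77
ee_pos: [505.4, -302.0, 146.9]
ee_rot: [0.993, 0.117, 0.0, 0.001]
wrist_force: [-0.1, -0.5, 0.3]
grip_width: -0.0
grasp_force: 0.0
```

Emit:
step_arm(
  rows=[
    {"linear": [-0.05, -0.09, -0.1], "roll": 0},
    {"linear": [0, 0, -0.2], "roll": 0},
    {"linear": [0, 0, -0.15], "roll": 0},
    {"linear": [0, 0, -0.07], "roll": 0},
    {"linear": [0, 0, 0], "roll": 0},
    {"linear": [0, 0, 0], "roll": 0},
  ],
)

```text
time: 8.27
ee_pos: [501.4, -308.2, 94.6]
ee_rot: [0.993, 0.118, -0.0, -0.0]
wrist_force: [-0.3, -0.0, 1.2]
grip_width: 0.3
grasp_force: 0.0
```

```bash
python3 - <<'E'
from h import *
p=bot.sense()['ee_pos'];print(p)
I=bot.capture('side');cs=[]
uv=proj('side',[p[0],p[1],p[2]-11])[0];x,y=uv.astype(int);x0,y0=x-40,y-30
c=cv2.resize(I[y0:y0+60,x0:x0+80],None,fx=8,fy=8,interpolation=cv2.INTER_CUBIC)
for P,k in(([p[0],p[1],p[2]-11],(255,255,0)),((501,-309.5,60),(0,255,255))):
    q=((proj('side',P)[0]-[x0,y0]+.5)*8-.5).astype(int);cv2.circle(c,tuple(map(int,q)),2,k,-1)
cv2.imwrite('pics/s2.png',c)
E
```

```text
[ 501.38812847 -308.17432707   94.61609365]
```

View pics/s2.png

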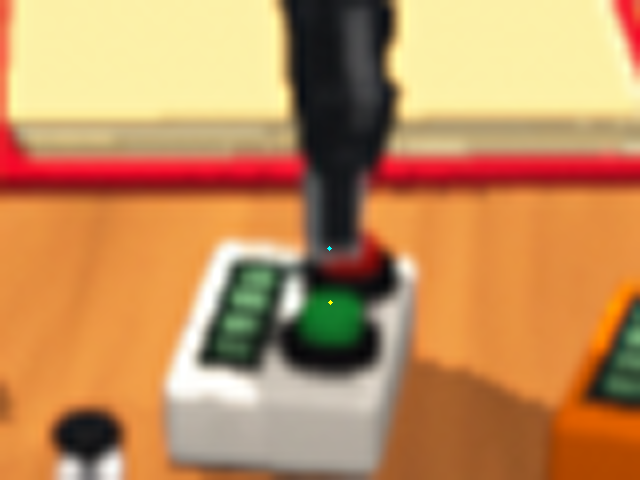

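The fingertips are over the green button: tip at (333,255), button top at (332,304). I press slowly.

Emit:
step_arm(
  rows=[
    {"linear": [0, 0, -0.06], "roll": 0},
    {"linear": [0, 0, -0.08], "roll": 0},
    {"linear": [0, 0, -0.05], "roll": 0},
    {"linear": [0, 0, -0.03], "roll": 0},
    {"linear": [0, 0, -0.02], "roll": 0},
    {"linear": [0, 0, -0.02], "roll": 0},
    {"linear": [0, 0, -0.01], "roll": 0},
    {"linear": [0, 0, 0], "roll": 0},
    {"linear": [0, 0, 0], "roll": 0},
  ],
)

```text
time: 9.07
ee_pos: [501.1, -308.4, 67.4]
ee_rot: [0.993, 0.118, 0.0, -0.0]
wrist_force: [-1.3, 1.9, 1.9]
grip_width: -0.0
grasp_force: 1.3
```

Emit:
step_arm(
  rows=[
    {"linear": [0, 0, -0.01], "roll": 0},
    {"linear": [0, 0, -0.01], "roll": 0},
    {"linear": [0, 0, -0.005], "roll": 0},
    {"linear": [0, 0, -0.005], "roll": 0},
    {"linear": [0, 0, 0], "roll": 0},
    {"linear": [0, 0, 0], "roll": 0},
  ],
)

```text
time: 9.57
ee_pos: [501.3, -308.6, 64.9]
ee_rot: [0.993, 0.118, 0.0, 0.0]
wrist_force: [-3.3, 3.6, 11.6]
grip_width: -0.2
grasp_force: 5.9
```

At the hard stop (11.6 N). I let it up and draw back.

Emit:
step_arm(
  rows=[
    {"linear": [0, 0, 0], "roll": 0},
    {"linear": [0, 0, 0.03], "roll": 0},
    {"linear": [0, 0, 0.05], "roll": 0},
    {"linear": [0, 0, 0.1], "roll": 0},
    {"linear": [0, 0, 0.2], "roll": 0},
    {"linear": [0, 0, 0.3], "roll": 0},
    {"linear": [0, 0, 0.3], "roll": 0},
    {"linear": [-0.1, 0, 0.3], "roll": 0},
    {"linear": [-0.2, -0.05, 0.2], "roll": 0},
    {"linear": [-0.3, -0.1, 0.1], "roll": 0},
  ],
)

```text
time: 10.4
ee_pos: [442.3, -323.6, 225.5]
ee_rot: [0.993, 0.119, 0.001, 0.002]
wrist_force: [-0.3, -1.2, -0.2]
grip_width: -0.1
grasp_force: 0.0
```

Emit:
step_arm(
  rows=[
    {"linear": [-0.3, -0.2, 0], "roll": 0},
    {"linear": [-0.3, -0.2, 0], "roll": 0},
    {"linear": [-0.2, -0.1, 0], "roll": 0},
    {"linear": [-0.1, -0.05, 0], "roll": 0},
    {"linear": [0, 0, 0], "roll": 0},
    {"linear": [0, 0, 0], "roll": 0},
    {"linear": [0, 0, 0], "roll": 0},
  ],
)

```text
time: 10.98
ee_pos: [352.0, -378.1, 222.4]
ee_rot: [0.993, 0.118, 0.0, 0.0]
wrist_force: [-0.8, 0.2, -0.6]
grip_width: 0.3
grasp_force: 0.0
```

```bash
python3 - <<'E'
from h import *
I=bot.capture('side');S=cv2.imread('pics/side0.png')
f=lambda X:cv2.resize(X[140:260,240:390],None,fx=2.6,fy=2.6,interpolation=cv2.INTER_CUBIC)
cv2.imwrite('pics/end.png',np.hstack([f(S),f(I)]))
E
```

```text
(no output)
```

View pics/end.png

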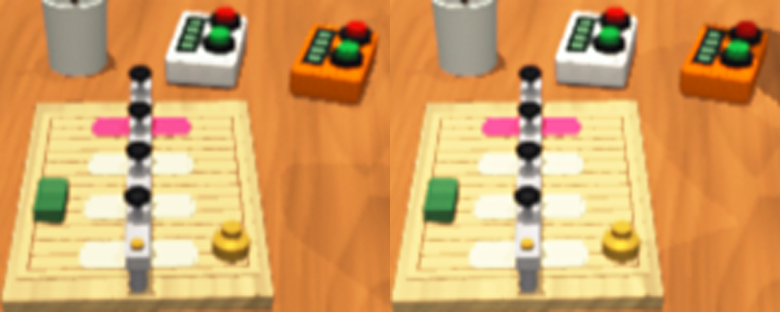

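The before (left) and after (right) views match: all the plungers and buttons are up and nothing has moved.

```bash
python3 -c "
from cell import bot
print(bot.close_job())"
```

```text
the job is handed in; nothing more can be done
None
```

I pressed plunger 1, over the pink strip, to its stop for over two seconds and released it, then pressed the green start button to its stop and released it. I drew the arm back and handed the job in at about 11 s, with nothing visibly moved in the final side view.

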